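# Stow a scrapped transformer in the parts case and close its stayed lid

## Robot

A 6-joint arm with a two-finger parallel gripper is mounted at the origin on the work surface. World frame = base frame: x ahead of the robot, y to its left, z up, the work surface at z = 0. Lengths are in m, angles in rad, forces in N, time in s.
With the tool pointing down it reaches from about 0.3 to 0.875 m from the base axis. Payload 4.2 kg.
Tool frame: the origin (TCP) lies midway between the tips of the shut fingers; the grasp point (between the pads) lies 19 mm behind it; z points along the fingers, y is the line along which they close (so a half turn about z gives the same grasp; the last joint's range is limited). The gripper opens to 85 mm and grips with 20 to 120 N. Pads are 22 mm wide; open, the fingers measure 114 mm over their backs; the gripper's body (76 mm by 85 mm) begins 54 mm behind the grasp point. The pads swing forward as they close: fully open they stand 13 mm farther back than shut.
Start: joints at [1.132, 0.32, 1.565, -0, 1.257, -0.02], TCP at [0.234, 0.525, 0.209] pointing down, gripper open.
Joint ranges: [-3.11, 3.11], [-0.84, 2.01], [0.21, 2.61], [-1.34, 4.49], [0.05, 2.63], [-2.56, 2.56]. Speed limits (rad/s): [2.57, 2.57, 3.14, 3.14, 3.14, 3.14].

## Interface

Orientations are given as a 3x3 rotation matrix whose columns are the frame's x, y, z axes.
In Python, from plant import read_state, grab_frame, job_done gives the robot as it stands. The module is installed in compiled form; this text tells all that it offers.
- The arm moves only by the tool jog_arm, never from a script. Its argument "steps" is a list of rows, each a list of 3 entries, a list of its own where there are three numbers: the finger opening in m, from 0 to 0.0854, then the shift along the tool's x, y, z in m, then the turn about the tool's z in degrees. A call has 1 to 8 rows; each row shifts and turns the commanded pose from where the row before left it, along the tool's axes as they then stand; what a row does not reach is not made up. A row lasts 1/8 s, in which the tool goes at most 62.5 mm and 10.7 degrees, less where a joint would pass 70% of its speed; a pose out of reach is approached as far as the arm can. A call with a gripper value outside its range is refused whole. The fingers move at their own pace and stop on an object; "force" is the grip in N (left out, the last holds). Time passes only in rows, so rows that do not move let the fingers close. It gives the time, the measured TCP pose, the force, the opening and the grip force at its end, in the units of the state.
- read_state(): the state, without advancing time (a new reading comes with each control period).
- grab_frame(name): name is "scene" or "top" or "wrist"; returns a dict with "img" (480x640x3 uint8, red, green, blue), "camera_matrix" (3x3 intrinsics, pixels), "xyz" and "rotation" of the camera in the world. Camera axes: x right, y down, z forward; pixel columns grow to the right and rows downward; lengths in m; the calibration is good to about 2 mm. A picture is of the moment at which its call begins. There is no depth.
- job_done(): hands the job in; it is judged then, once.
The state is a dict: "t": time; "q": joint angles; "qd": joint speeds; "tau": joint torques, N m; "tool_pos": TCP position; "ee_rot": TCP orientation; "ft_force": force on the tool from outside, world axes, zero at the start; "moment": the same for the moment, N m; "finger_gap": finger opening in m; "grip_force": force on a finger pad.
Only numpy, scipy, OpenCV 4.12 (cv2) and the standard library are available. Lean on these libraries where they do the work, as an engineer would, in place of code of your own. Each camera call takes 0.05 s, during which the arm holds its last target. There are 200 camera calls.

## Task

Raise the lid of the parts case until its folding stay locks and holds the lid up by itself, then slide the heavy transformer along the riser shelf, without lifting it, so that it tips over the edge into the case. Then release the stay by lifting its knee back over centre (which raises the lid slightly) and folding it towards the front, and lower the lid under control, never letting it slam, until it is fully shut; leave the multimeter, the spool and the jar where they are.

Things in the scene. Friction and masses are not known exactly. Their poses are not given: they have to be found in the camera images.
- case: Fixed grey parts case, 200 mm deep (x), 200 wide (y), 110 high, walls 6 mm, with a fixed steel riser shelf on its -y side. Origin: centre of the case's underside, on the bench; +x to the hinge side (away from the robot), z up. Shelf: 220 mm deep, from y = -100 mm (the case's rim) to -350 mm, top 110 mm above the bench, flush with the rim: a thing slid along +y goes over the rim into the case.
- lid (a joint): Angle of the aluminium lid (rad): 0 shut, growing as its front edge rises. At most 1.256 (72 degrees), with the stay straight; 1.221 when it rests on the locked stay. Lid 200 x 200 mm, 12 mm thick, about 0.5 kg; falls shut if let go unlocked.
- lid_hinge (a point): Middle of the lid's hinge axis, on the rim of the case at its far side (case x = 100 mm, y = 0, 110 mm above the bench). The axis lies along the case's y.
- lid_handle (a point): Middle of the lid's handle, a round black bar 14 mm thick, 140 mm long along the case's y, carried by two arms (at 60 mm either side of the middle) 42 mm in front of the lid's front edge, 242 mm from the hinge axis. With the lid shut it is 116 mm above the bench, with nothing below it. It turns with the lid.
- stay (a joint): Angle of the stay's lower link (rad): 0 lid shut, knee folded to the front; 1.535 both links in line (dead centre, lid highest); 1.679 locked on its stop peg, knee sagged towards the hinge. Two 92 mm steel links outside the case's +y wall; lower one turns on the case, upper on the lid. No spring: once in line, the knee drops into the lock by its own weight when the lid is let down a little.
- stay_pivot (a point): Point on the axis of the lower link's pivot on the case (axis along the case's y), level with stay_grip along y: case x = 0, y = 160 mm, 35 mm above the bench. The stay's knee swings about this axis at a radius of 92 mm.
- stay_grip (a point): Place to hold the knee: on the axis of a round black bar 14 mm thick that sticks out of the knee along the case's +y, from 113 to 185 mm from the case's middle; this point is at 160 mm. To fold, it moves up, over the pivot and down to the front. Past dead centre the lid's weight pushes it on (up to about 12 N), so it must be held until the lid is shut.
- transformer_center (a point): Centre of the mains transformer, a dark laminated iron core with a copper winding, 96 mm (its x) x 76 mm (its y) x 46 mm high, about 1.3 kg, lying on the riser shelf. Its axes are those of the case, give or take its yaw.
- multimeter_center (a point): Centre of the yellow multimeter on the bench, 150 x 78 x 34 mm. Bystander.
- spool_center (a point): Centre of the solid metal wire spool standing on the bench, 60 mm across, 46 mm high. Bystander.
- jar_center (a point): Centre of the clear jar standing on the bench, 56 mm across, 75 mm high. Bystander.
Not all that is in view belongs to the job. What is shaped like the part that bears transformer_center but green or red is not meant.

How it is judged:
On the way, in this order (a step that is already met when the one before it is completed fails the run):
1. the lid is up, its stay locked against the stop, and the lid stands by itself, let go by the fingers (value of joint stay above 1.62 rad and value of joint lid above 1.18 rad and contact force between the fingers and lid below 0.3 N), for 0.3 s.
2. the transformer lies inside the case while the stay is still locked (x of transformer_center in the frame of case between -0.095 and 0.095 m and y of transformer_center in the frame of case between -0.095 and 0.095 m and z of transformer_center in the frame of case below 0.08 m and value of joint stay above 1.62 rad), for 0.3 s.
At the end, for the whole second after the job is handed in: The transformer's centre is inside the case, under 80 mm above the case's underside; the lid is shut to within 0.03 rad; multimeter, spool and jar are within 30 mm of where they started (x of transformer_center in the frame of case between -0.095 and 0.095 m and y of transformer_center in the frame of case between -0.095 and 0.095 m and z of transformer_center in the frame of case below 0.08 m and value of joint lid below 0.03 rad and distance of each of multimeter_center, spool_center, jar_center from where it was at the start of the episode below 0.03 m); the robot touches nothing.
It fails at once if the lid slams: it closes faster than 2.5 rad/s (velocity of joint lid below -2.5 rad/s).
It fails at once if the transformer is lifted: its centre rises above 190 mm over the bench (it lies at 133 mm on the shelf) (z of transformer_center in the frame of case above 0.19 m).
It fails at once if a bystander (multimeter, spool or jar) is moved by more than 30 mm (distance of any of multimeter_center, spool_center, jar_center from where it was at the start of the episode above 0.03 m).
It also fails if it takes over 72 s, if anything falls off the work surface, if the arm or the gripper's body presses on something with over 40 N, if the wrist force passes 120 N, or if a joint passes its speed limit or range.

## Working session

There is one attempt and no reset: what is moved stays moved. The work goes in short steps, Python scripts to look and compute and a tool call to move; the robot and the scene stay as the last step left them, time stands still between calls to the robot, and variables do not carry over. Pictures are saved under pics/ and viewed, at most 10 in all, crops included, and the job is handed in when it is done.

Besides the shell and the picture viewer there is one more tool, called by a JSON object that holds its "op" and its "data", one argument or row to a line. jog_arm: Moves the arm, as the interface text tells. Its arguments: {"type":"object","properties":{"steps":{"type":"array"},"force":{"type":"number"}},"required":["steps"]}

```bash
mkdir -p pics; python3 - <<'E'
from plant import *
import cv2,numpy as np,pickle
s=read_state();print({k:np.round(v,3).tolist() for k,v in s.items()})
fs={}
for n in("scene","top"):
    f=grab_frame(n);fs[n]=f;cv2.imwrite(f"pics/{n}0.png",f["img"][:,:,::-1]);print(n,f["camera_matrix"].tolist(),f["xyz"],np.round(f["rotation"],3).tolist())
pickle.dump(fs,open("f0.pkl","wb"))
E
```

```text
{'t': 0.0, 'q': [1.132, 0.32, 1.566, 0.0, 1.257, -0.02], 'qd': [0.0, -0.0, 0.001, -0.001, 0.001, 0.0], 'tau': [-0.001, -41.553, -23.415, -0.0, 0.008, -0.0], 'tool_pos': [0.234, 0.525, 0.208], 'ee_rot': [[-0.914, 0.407, -0.001], [0.407, 0.914, -0.002], [0.0, -0.002, -1.0]], 'ft_force': [-0.359, 0.578, -0.193], 'moment': [-0.018, -0.004, 0.032], 'grip_force': 0.0, 'finger_gap': 0.086}
scene [[514.5942034433107, 0.0, 310.13104014047065], [0.0, 514.5942034433107, 237.34048528467625], [0.0, 0.0, 1.0]] [ 0.9883275  -0.64745632  1.17829238] [[0.863, 0.411, -0.292], [0.505, -0.699, 0.507], [0.004, -0.585, -0.811]]
top [[474.4577623675922, 0.0, 328.41360173110644], [0.0, 474.4577623675922, 239.06978178061843], [0.0, 0.0, 1.0]] [0.42541119 0.00723826 1.13632137] [[0.003, -0.986, 0.167], [-1.0, 0.001, 0.023], [-0.023, -0.167, -0.986]]
```

View pics/top0.png

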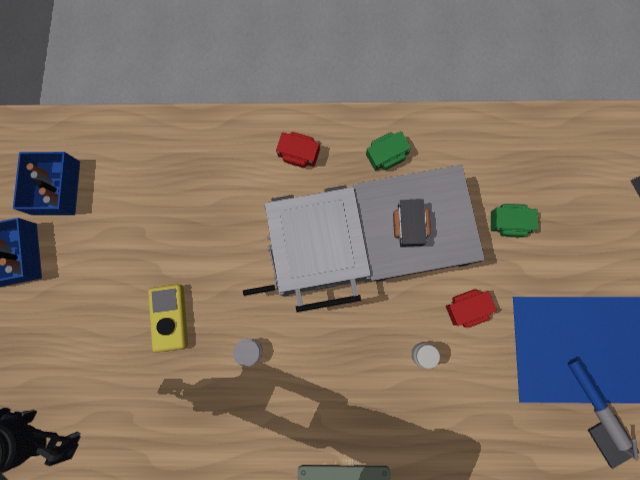

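View pics/scene0.png

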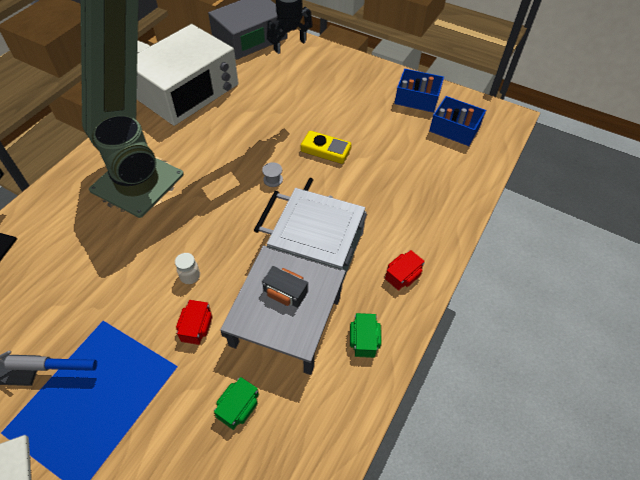

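Top view: lid at about (317,240), handle bar (297–360, ~303), stay knee bar (245–275, ~290), and the shelf to the right with corners (355,185), (462,166), (483,260), (371,279). The transformer is on the shelf at (412,222). The scene view agrees. Next I measure these.

```bash
cat > h.py <<'E'
import cv2,numpy as np
def ray(f,px,z):
    d=f["rotation"]@np.linalg.solve(f["camera_matrix"],[px[0],px[1],1.]);o=np.array(f["xyz"])
    return o+d*(z-o[2])/d[2]
def blob(m,box):
    x0,y0,x1,y1=box;mm=np.zeros_like(m);mm[y0:y1,x0:x1]=m[y0:y1,x0:x1]
    c,_=cv2.findContours(mm,cv2.RETR_EXTERNAL,cv2.CHAIN_APPROX_NONE);return max(c,key=cv2.contourArea)
def rect(f,c,z):
    P=np.array([ray(f,p,z)[:2] for p in c[:,0]+0.0]).astype(np.float32)*1000
    return cv2.minAreaRect(P),P
E
python3 - <<'E'
import pickle;from h import *
f=pickle.load(open("f0.pkl","rb"))["top"];im=f["img"];hsv=cv2.cvtColor(im,cv2.COLOR_RGB2HSV);H,S,V=[hsv[:,:,i] for i in range(3)]
print("vals lid,shelf,wood,core",hsv[240,290],hsv[250,440],hsv[400,400],hsv[222,412])
grey=((S<60)&(V>90)).astype(np.uint8)*255
lid=((S<60)&(V>150)).astype(np.uint8)*255
print("shelf",rect(f,blob(grey,(374,150,500,300)),.110)[0])
print("lid",rect(f,blob(lid,(255,180,372,300)),.122)[0])
blk=(V<50).astype(np.uint8)*255
for n,b,z in(("handle",(285,290,366,318),.116),("knee",(236,282,278,300),.0725)):
    print(n,rect(f,blob(blk,b),z)[0])
tr=((V<85)|((H<18)&(S>110))).astype(np.uint8)*255
print("trafo",rect(f,blob(tr,(385,190,445,255)),.150)[0])
core=((V<85)).astype(np.uint8)*255
print("core",rect(f,blob(core,(385,190,445,255)),.156)[0])
big=np.hstack([cv2.resize(im[180:320,235:375],(400,400)),cv2.resize(im[165:265,365:465],(400,400))])
cv2.imwrite("pics/crop0.png",big[:,:,::-1])
E
```

```text
vals lid,shelf,wood,core [126   8 160] [143   8 128] [ 15  88 153] [120  10  73]
shelf ((640.4552612304688, -167.31507873535156), (220.2234649658203, 242.60430908203125), 10.288460731506348)
lid ((600.1871948242188, 57.64892578125), (198.41636657714844, 197.38194274902344), 10.31714916229248)
handle ((460.10089111328125, 32.044273376464844), (12.492136001586914, 138.0751495361328), 10.326582908630371)
knee ((490.63665771484375, 188.55068969726562), (11.433935165405273, 70.97512817382812), 9.505767822265625)
trafo ((628.1175537109375, -150.16537475585938), (101.44291687011719, 86.45735931396484), 1.9567646980285645)
core ((627.1829223632812, -150.9240264892578), (83.68545532226562, 100.69318389892578), 89.95113372802734)
```

View pics/crop0.png

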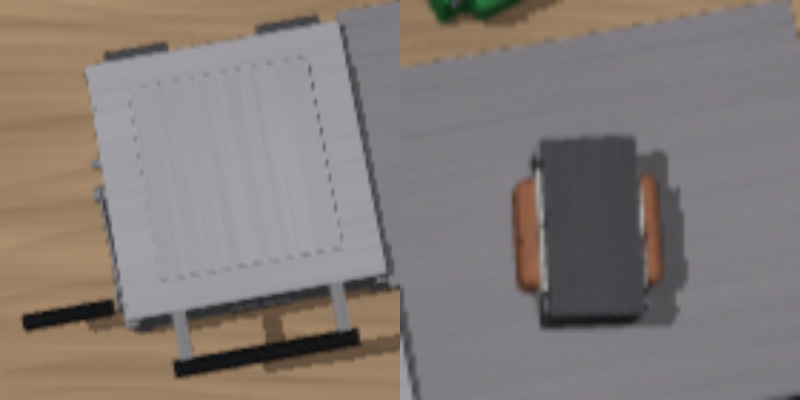

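The crop shows the lid, handle, knee bar and transformer. The core spans (540–638, 137–320) in the crop and the winding spans 513–660, so its yaw is about 1° in world. The lid gives the case origin at (0.600, 0.058) with yaw 10.3°, and the handle and knee land within 1 mm of prediction. I turn the tool y onto case x.

{"op": "jog_arm", "data": {
  "steps": [
    [0.032,[0,0,0],10],
    [0.032,[0,0,0],10],
    [0.032,[0,0,0],10],
    [0.032,[0,0,0],10],
    [0.032,[0,0,0],10],
    [0.032,[0,0,0],5.7],
    [0.032,[0,0,0],0]
  ]
}}

```text
t: 0.98
tool_pos: [0.2337, 0.5251, 0.2083]
ee_rot: [[-0.18, 0.984, -0.0], [0.984, 0.18, -0.001], [-0.001, -0.001, -1.0]]
ft_force: [-0.0, -0.4, -0.7]
finger_gap: 0.032
grip_force: 0.0
```

```bash
cat >> h.py <<'E'
from plant import *
A=np.deg2rad(10.3);R=np.array([[np.cos(A),-np.sin(A),0],[np.sin(A),np.cos(A),0],[0,0,1]]);O=np.array([.6002,.0576,0])
def case(p): return R.T@(np.array(p)-O)
def st():
    s=read_state();p=case(s["tool_pos"]);e=R.T@s["ee_rot"]
    print("t",round(s["t"],2),"tcp_case",np.round(p*1000,1),"F",np.round(R.T@s["ft_force"],1),"gap",round(s["finger_gap"]*1000,1),"grip",round(s["grip_force"],1),"q",np.round(s["q"],2),"\n rot",np.round(e,3).tolist());return s,p,e
def to(target):  # shift in tool axes (mm) to reach case-frame target (m)
    s,p,e=st();print(" shift",np.round(e.T@(np.array(target)-p)*1000,1))
def hpos(t,r=.242,n=.006): return np.array([.1-r*np.cos(t)+n*np.sin(t),0,.11+r*np.sin(t)+n*np.cos(t)])
def kpos(s): a=.42+s;return np.array([-.092*np.cos(a),.160,.035+.092*np.sin(a)])
E
python3 - <<'E'
from h import *;import pickle
to([-.142,0,.18])
f=pickle.load(open("f0.pkl","rb"))["top"]
print("trafo", case(ray(f,(412.0,221.8),.156)), [case(ray(f,p,.133)) for p in((393.3,223.5),(430.2,223.5))])
T=np.linspace(0,1.256,17);P=np.array([hpos(t) for t in T])*1000
print(np.c_[T,P[:,0],P[:,2],np.r_[[[0,0]],np.diff(P[:,[0,2]],axis=0)]].round(2))
E
```

```text
t 0.97 tcp_case [-277.   525.5  208.3] F [-0.1 -0.4 -0.7] gap 32.0 grip 0.0 q [1.13 0.32 1.57 0.   1.26 0.95] 
 rot [[-0.001, 1.0, -0.001], [1.0, 0.001, -0.001], [-0.001, -0.001, -1.0]]
 shift [-525.6  134.3   28.6]
trafo [-0.00865483 -0.20463665  0.156     ] [array([-0.00102067, -0.16884325,  0.133     ]), array([-0.01529607, -0.24652214,  0.133     ])]
[[ 0.0000e+00 -1.4200e+02  1.1600e+02  0.0000e+00  0.0000e+00]
 [ 8.0000e-02 -1.4078e+02  1.3496e+02  1.2200e+00  1.8960e+01]
 [ 1.6000e-01 -1.3809e+02  1.5376e+02  2.7000e+00  1.8810e+01]
 [ 2.4000e-01 -1.3392e+02  1.7230e+02  4.1700e+00  1.8540e+01]
 [ 3.1000e-01 -1.2831e+02  1.9045e+02  5.6100e+00  1.8150e+01]
 [ 3.9000e-01 -1.2130e+02  2.0811e+02  7.0100e+00  1.7660e+01]
 [ 4.7000e-01 -1.1293e+02  2.2516e+02  8.3800e+00  1.7050e+01]
 [ 5.5000e-01 -1.0324e+02  2.4150e+02  9.6900e+00  1.6340e+01]
 [ 6.3000e-01 -9.2300e+01  2.5704e+02  1.0940e+01  1.5530e+01]
 [ 7.1000e-01 -8.0180e+01  2.7166e+02  1.2120e+01  1.4630e+01]
 [ 7.8000e-01 -6.6950e+01  2.8530e+02  1.3230e+01  1.3630e+01]
 [ 8.6000e-01 -5.2690e+01  2.9785e+02  1.4260e+01  1.2550e+01]
 [ 9.4000e-01 -3.7490e+01  3.0924e+02  1.5200e+01  1.1400e+01]
 [ 1.0200e+00 -2.1440e+01  3.1941e+02  1.6050e+01  1.0170e+01]
 [ 1.1000e+00 -4.6400e+00  3.2829e+02  1.6800e+01  8.8800e+00]
 [ 1.1800e+00  1.2800e+01  3.3582e+02  1.7440e+01  7.5300e+00]
 [ 1.2600e+00  3.0780e+01  3.4197e+02  1.7980e+01  6.1400e+00]]
```

{"op": "jog_arm", "data": {
  "steps": [
    [0.032,[-0.045,0.0122,0],0],
    [0.032,[-0.048,0.0122,0],0],
    [0.032,[-0.048,0.0122,0],0],
    [0.032,[-0.048,0.0122,0],0],
    [0.032,[-0.048,0.0122,0],0],
    [0.032,[-0.048,0.0122,0],0],
    [0.032,[-0.048,0.0122,0],0],
    [0.032,[-0.048,0.0122,0],0]
  ]
}}

```text
t: 1.98
tool_pos: [0.3984, 0.1664, 0.2087]
ee_rot: [[-0.181, 0.984, 0.0], [0.984, 0.181, 0.0], [0.0, 0.0, -1.0]]
ft_force: [1.1, 0.6, -0.3]
finger_gap: 0.032
grip_force: 0.0
```

{"op": "jog_arm", "data": {
  "steps": [
    [0.032,[-0.048,0.0122,0],0],
    [0.032,[-0.048,0.0122,0.01],0],
    [0.032,[-0.048,0.0122,0.018],0],
    [0.032,[0,0,0],0],
    [0.032,[0,0,0],0]
  ]
}}

```text
t: 2.6
tool_pos: [0.4595, 0.0331, 0.1807]
ee_rot: [[-0.179, 0.984, -0.001], [0.984, 0.179, 0.001], [0.001, -0.0, -1.0]]
ft_force: [-0.2, 0.2, 0.3]
finger_gap: 0.032
grip_force: 0.0
```

```bash
python3 - <<'E'
from h import *
to([-.142,0,.099])
E
```

```text
t 2.6 tcp_case [-142.8    1.   180.7] F [-0.2  0.2  0.3] gap 32.0 grip 0.0 q [ 0.05  0.16  1.86  0.    1.12 -0.13] 
 rot [[-0.0, 1.0, -0.0], [1.0, 0.0, 0.001], [0.001, -0.0, -1.0]]
 shift [-1.1  0.8 81.7]
```

Descend, then grip.

{"op": "jog_arm", "data": {
  "steps": [
    [0.032,[0,0.0008,0.03],0],
    [0.032,[0,0,0.03],0],
    [0.032,[0,0,0.022],0],
    [0.032,[0,0,0],0],
    [0.0,[0,0,0],0],
    [0.0,[0,0,0],0],
    [0.0,[0,0,0],0],
    [0.0,[0,0,0],0]
  ],
  "force": 40
}}

```text
t: 3.6
tool_pos: [0.4605, 0.0332, 0.1003]
ee_rot: [[-0.179, 0.984, 0.001], [0.984, 0.179, 0.0], [0.0, 0.001, -1.0]]
ft_force: [-2.9, 1.0, 5.6]
finger_gap: 0.0001
grip_force: 2.7
```

```bash
python3 - <<'E'
from h import *
st()
a=grab_frame("wrist");b=grab_frame("scene")
cv2.imwrite("pics/g1.png",np.hstack([cv2.resize(a["img"],(400,300)),cv2.resize(b["img"][140:290,200:400],(400,300))])[:,:,::-1])
E
```

```text
t 3.6 tcp_case [-141.8    1.   100.3] F [-2.7  1.5  5.6] gap 0.1 grip 2.7 q [ 0.05  0.25  1.97  0.    0.92 -0.13] 
 rot [[-0.0, 1.0, 0.001], [1.0, 0.0, 0.0], [0.0, 0.001, -1.0]]
```

View pics/g1.png

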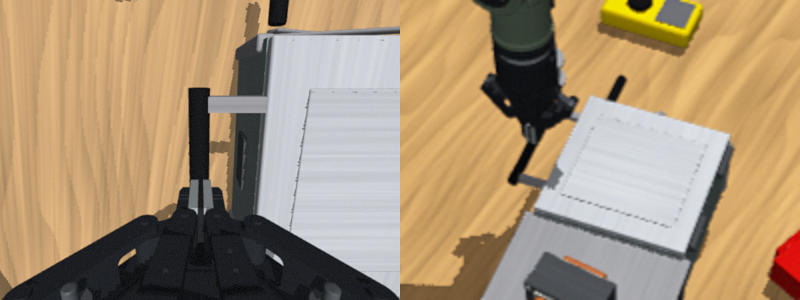

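The wrist view shows the bar running into the finger tips at about (200,185). The gap reads 0, so the grip is doubtful. I test it with a small lift.

{"op": "jog_arm", "data": {
  "steps": [
    [0.0,[0,0.0005,-0.01],0],
    [0.0,[0,0.001,-0.01],0],
    [0.0,[0,0,0],0]
  ]
}}

```text
t: 4.08
tool_pos: [0.4633, 0.0333, 0.1201]
ee_rot: [[-0.179, 0.984, 0.003], [0.984, 0.179, 0.0], [-0.0, 0.003, -1.0]]
ft_force: [-0.1, 0.2, -0.7]
finger_gap: -0.0
grip_force: 0.0
```

```bash
python3 - <<'E'
from h import *
st()
a=grab_frame("wrist");b=grab_frame("scene")
cv2.imwrite("pics/g2.png",np.hstack([cv2.resize(a["img"],(400,300)),cv2.resize(b["img"][140:290,200:400],(400,300))])[:,:,::-1])
E
```

```text
t 4.08 tcp_case [-139.1    0.6  120.1] F [-0.   0.2 -0.7] gap -0.0 grip 0.0 q [ 0.05  0.23  1.94  0.    0.97 -0.13] 
 rot [[-0.0, 1.0, 0.003], [1.0, 0.0, -0.0], [-0.0, 0.003, -1.0]]
```

View pics/g2.png

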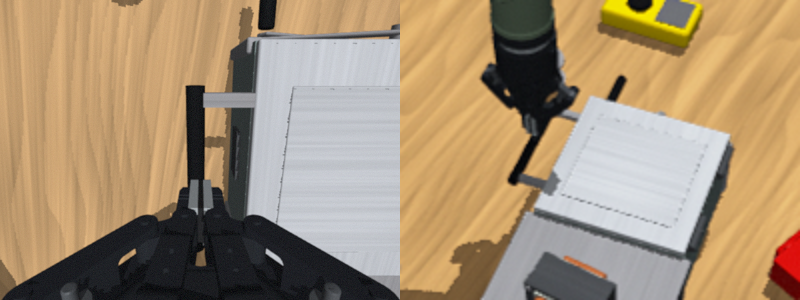

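Lifting shows the fingers closed above or beside the bar, and the lid did not move. I check the bar's height by triangulating between the wrist and top views.

```bash
python3 - <<'E'
from h import *;import pickle
def proj(f,p):
    c=f["rotation"].T@(np.array(p)-f["xyz"]);u=f["camera_matrix"]@(c/c[2]);return u[:2].round(1)
s=read_state();w=grab_frame("wrist")
print("wrist cam rel",case(w["xyz"]).round(3),"tcp px",proj(w,s["tool_pos"]))
V=cv2.cvtColor(w["img"],cv2.COLOR_RGB2HSV)[:,:,2]
m=(V<45).astype(np.uint8)*255;c=blob(m,(280,110,340,280));x=c[:,0]
i=x[:,1].argmin();print("bar top row",x[:,1].min(),"cols at row 200",[x[x[:,1]==r][:,0].min() for r in(180,220,250)],[x[x[:,1]==r][:,0].max() for r in(180,220,250)])
for z in(.09,.10,.11,.116):
  print(z,[proj(w,O+R@[xx,y,z]) for xx,y in((-.149,.07),(-.135,.07),(-.149,.03),(-.135,.03))], case(ray(w,(x[:,0][x[:,1]==180].mean(),x[:,1].min()),z)).round(4))
f0=pickle.load(open("f0.pkl","rb"))
for n in("top","scene"): print(n,[proj(f0[n],O+R@[-.142,y,.116]) for y in(.07,-.07)])
im=f0["scene"]["img"];m=(im.max(2)<50).astype(np.uint8)*255;c=blob(m,(250,185,282,240));print("scene bar",cv2.minAreaRect(c),c[:,0][c[:,0,1].argmin()],c[:,0][c[:,0,1].argmax()])
E
```

```text
wrist cam rel [-0.141  0.08   0.285] tcp px [322.5 284. ]
bar top row 138 cols at row 200 [np.int32(301), np.int32(302), np.int32(303)] [np.int32(328), np.int32(328), np.int32(328)]
0.09 [array([305.1, 136. ]), array([332.5, 136. ]), array([306.1, 211.9]), array([331.8, 211.9])] [-0.1442  0.069   0.09  ]
0.1 [array([304.3, 137.2]), array([333.1, 137.2]), array([305.3, 216.7]), array([332.3, 216.7])] [-0.144   0.0696  0.1   ]
0.11 [array([303.3, 138.4]), array([333.8, 138.4]), array([304.5, 222. ]), array([332.9, 222. ])] [-0.1439  0.0702  0.11  ]
0.116 [array([302.7, 139.2]), array([334.2, 139.2]), array([304. , 225.5]), array([333.3, 225.5])] [-0.1438  0.0705  0.116 ]
top [array([295.4, 308.7]), array([360., 297.])]
scene [array([275.9, 191.8]), array([255.2, 230.6])]
scene bar ((265.800048828125, 210.90000915527344), (4.919349670410156, 45.615787506103516), 26.56505012512207) [275 191] [255 231]
```

{"op": "jog_arm", "data": {
  "steps": [
    [0.0,[0,-0.003,-0.01],0],
    [0.0,[0,0,0.004],0],
    [0.0,[0,0,0.004],0],
    [0.0,[0,0,0],0]
  ]
}}

```text
t: 4.72
tool_pos: [0.4586, 0.0327, 0.12]
ee_rot: [[-0.179, 0.984, -0.001], [0.984, 0.179, 0.0], [0.0, -0.001, -1.0]]
ft_force: [0.2, 0.5, 0.5]
finger_gap: -0.0
grip_force: 0.0
```

{"op": "jog_arm", "data": {
  "steps": [
    [0.0,[0,0,0.003],0],
    [0.0,[0,0,0],0]
  ]
}}

```text
t: 4.97
tool_pos: [0.4589, 0.0327, 0.1174]
ee_rot: [[-0.179, 0.984, -0.001], [0.984, 0.179, 0.0], [0.0, -0.001, -1.0]]
ft_force: [0.6, 0.2, 0.0]
finger_gap: -0.0005
grip_force: 0.0
```

{"op": "jog_arm", "data": {
  "steps": [
    [0.0,[0,0,0.003],0],
    [0.0,[0,0,0],0]
  ]
}}

```text
t: 5.22
tool_pos: [0.4589, 0.0327, 0.1145]
ee_rot: [[-0.179, 0.984, -0.0], [0.984, 0.179, 0.0], [0.0, -0.0, -1.0]]
ft_force: [0.0, -0.4, 0.0]
finger_gap: 0.0002
grip_force: 0.0
```

{"op": "jog_arm", "data": {
  "steps": [
    [0.0,[0,0,0.003],0],
    [0.0,[0,0,0],0]
  ]
}}

```text
t: 5.48
tool_pos: [0.4589, 0.0327, 0.1115]
ee_rot: [[-0.179, 0.984, -0.0], [0.984, 0.179, 0.0], [0.0, -0.0, -1.0]]
ft_force: [0.8, -0.5, -0.0]
finger_gap: -0.0002
grip_force: 0.0
```

{"op": "jog_arm", "data": {
  "steps": [
    [0.0,[0,0,0.004],0],
    [0.0,[0,0,0],0]
  ]
}}

```text
t: 5.72
tool_pos: [0.4588, 0.0327, 0.1074]
ee_rot: [[-0.179, 0.984, -0.001], [0.984, 0.179, 0.0], [0.0, -0.001, -1.0]]
ft_force: [0.3, -0.5, -0.1]
finger_gap: 0.0002
grip_force: 0.0
```

{"op": "jog_arm", "data": {
  "steps": [
    [0.0,[0,0,0.004],0],
    [0.0,[0,0,0],0]
  ]
}}

```text
t: 5.98
tool_pos: [0.4588, 0.0327, 0.1034]
ee_rot: [[-0.179, 0.984, -0.001], [0.984, 0.179, 0.0], [0.0, -0.001, -1.0]]
ft_force: [0.2, -0.7, -0.3]
finger_gap: 0.0004
grip_force: 0.0
```

{"op": "jog_arm", "data": {
  "steps": [
    [0.0,[0,0,0.003],0],
    [0.0,[0,0,0],0]
  ]
}}

```text
t: 6.22
tool_pos: [0.4591, 0.0327, 0.1006]
ee_rot: [[-0.179, 0.984, -0.0], [0.984, 0.179, 0.0], [0.0, -0.0, -1.0]]
ft_force: [-0.2, 0.0, 0.1]
finger_gap: -0.0002
grip_force: 0.0
```

{"op": "jog_arm", "data": {
  "steps": [
    [0.0,[0,0,0.004],0],
    [0.0,[0,0,0],0]
  ]
}}

```text
t: 6.48
tool_pos: [0.4595, 0.0327, 0.1]
ee_rot: [[-0.179, 0.984, 0.002], [0.984, 0.179, 0.0], [-0.0, 0.002, -1.0]]
ft_force: [-7.1, -0.2, 24.4]
finger_gap: 0.0002
grip_force: 12.8
```

```bash
python3 - <<'E'
from h import *
st()
a=grab_frame("wrist");b=grab_frame("top")
cv2.imwrite("pics/g3.png",np.hstack([a["img"][100:400,120:520],cv2.resize(b["img"][230:350,230:390],(400,300),interpolation=cv2.INTER_CUBIC)])[:,:,::-1])
E
```

```text
t 6.47 tcp_case [-142.9    0.7  100. ] F [-7.   1.  24.4] gap 0.2 grip 12.8 q [ 0.05  0.25  1.98  0.    0.92 -0.13] 
 rot [[-0.0, 1.0, 0.002], [1.0, 0.0, -0.0], [-0.0, 0.002, -1.0]]
```

View pics/g3.png

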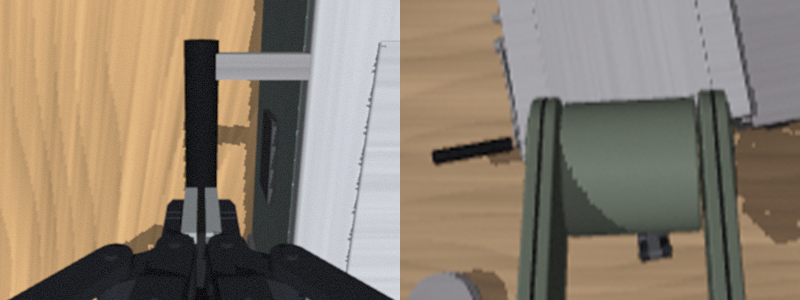

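Wrist view: the shut pads at (200,190) sit on the bar. Contact occurs at TCP z = 0.100, so the physical tips act about 23 mm higher than the reported TCP. I go up, open, descend lower and close again.

{"op": "jog_arm", "data": {
  "steps": [
    [0.0,[0,0,-0.015],0],
    [0.034,[0,0,-0.01],0],
    [0.034,[0,0.001,0],0],
    [0.034,[0,0,0],0],
    [0.034,[0,0,0.02],0],
    [0.034,[0,0,0.015],0],
    [0.034,[0,0,0],0]
  ]
}}

```text
t: 7.45
tool_pos: [0.4588, 0.0328, 0.0853]
ee_rot: [[-0.179, 0.984, -0.004], [0.984, 0.179, -0.0], [0.001, -0.004, -1.0]]
ft_force: [0.1, -0.7, 0.1]
finger_gap: 0.0341
grip_force: 0.0
```

{"op": "jog_arm", "data": {
  "steps": [
    [0.034,[0,0,0.006],0],
    [0.034,[0,0,0.004],0],
    [0.034,[0,0,0],0]
  ]
}}

```text
t: 7.82
tool_pos: [0.46, 0.0328, 0.0766]
ee_rot: [[-0.179, 0.984, -0.0], [0.984, 0.179, 0.0], [0.0, -0.0, -1.0]]
ft_force: [-0.1, -0.9, 0.1]
finger_gap: 0.0343
grip_force: 0.0
```

{"op": "jog_arm", "data": {
  "steps": [
    [0.0,[0,0,0],0],
    [0.0,[0,0,0],0],
    [0.0,[0,0,0],0],
    [0.0,[0,0,0],0]
  ],
  "force": 40
}}

```text
t: 8.32
tool_pos: [0.4595, 0.0327, 0.077]
ee_rot: [[-0.179, 0.984, -0.001], [0.984, 0.179, -0.0], [0.0, -0.001, -1.0]]
ft_force: [-3.6, -1.0, 6.7]
finger_gap: 0.0126
grip_force: 39.3
```

Gripped, with a gap of 12.6 mm and 39 N. The reported z is about 20 mm too low, which agrees with the bar's pixel width in the wrist view. I raise along the arc.

{"op": "jog_arm", "data": {
  "steps": [
    [0.0,[0,0.0012,-0.019],0],
    [0.0,[0,0.0027,-0.0188],0],
    [0.0,[0,0.0042,-0.0185],0],
    [0.0,[0,0.0056,-0.0182],0],
    [0.0,[0,0,0],0]
  ]
}}

```text
t: 8.95
tool_pos: [0.472, 0.035, 0.1511]
ee_rot: [[-0.179, 0.984, -0.003], [0.984, 0.179, -0.001], [0.0, -0.003, -1.0]]
ft_force: [-3.2, -0.2, -2.5]
finger_gap: 0.0125
grip_force: 39.4
```

```bash
python3 - <<'E'
from h import *
s,p,e=st();print(p*1000-hpos(.314)*1000)
E
```

```text
t 8.95 tcp_case [-130.2    0.7  151.1] F [-3.2  0.4 -2.5] gap 12.5 grip 39.4 q [ 0.05  0.21  1.87 -0.    1.06 -0.13] 
 rot [[-0.0, 1.0, -0.003], [1.0, 0.0, 0.0], [0.0, -0.003, -1.0]]
[ -1.84164287   0.71726188 -39.32376108]
```

Tracking well and forces are small. Continue.

{"op": "jog_arm", "data": {
  "steps": [
    [0.0,[0,0.007,-0.0177],0],
    [0.0,[0,0.0084,-0.017],0],
    [0.0,[0,0.0097,-0.0163],0],
    [0.0,[0,0.0109,-0.0155],0],
    [0.0,[0,0.0121,-0.0146],0],
    [0.0,[0,0.0132,-0.0136],0],
    [0.0,[0,0.0143,-0.0125],0],
    [0.0,[0,0,0],0]
  ]
}}

```text
t: 9.95
tool_pos: [0.5435, 0.048, 0.2612]
ee_rot: [[-0.179, 0.984, -0.009], [0.984, 0.179, -0.002], [-0.0, -0.009, -1.0]]
ft_force: [-18.3, -4.3, 17.0]
finger_gap: 0.0125
grip_force: 39.7
```

```bash
python3 - <<'E'
from h import *
s,p,e=st();print(p*1000-hpos(.8635)*1000)
for t in(.942,1.02,1.099,1.178,1.221,1.245,1.256): print(t,hpos(t)*1000+[0,0,-39.3])
E
```

```text
t 9.95 tcp_case [-57.5   0.7 261.2] F [-18.7  -0.9  17. ] gap 12.5 grip 39.7 q [ 0.07  0.25  1.53 -0.    1.37 -0.11] 
 rot [[-0.0, 1.0, -0.009], [1.0, 0.0, -0.0], [-0.0, -0.009, -1.0]]
[ -4.81447828   0.66614832 -36.69783015]
0.942 [-37.48514238   0.         269.94315704]
1.02 [-21.54191207   0.         280.05033702]
1.099 [ -4.64135873   0.         288.98922567]
1.178 [ 12.91192174   0.         296.56647964]
1.221 [ 22.70168817   0.         300.10133171]
1.245 [ 28.22905245   0.         301.89024869]
1.256 [ 30.776436     0.         302.66572632]
```

Force shows the commanded radius is about 4 mm short. I correct outward and continue.

{"op": "jog_arm", "data": {
  "steps": [
    [0.0,[0,-0.0025,-0.0035],0],
    [0.0,[0,0.015,-0.012],0],
    [0.0,[0,0.016,-0.0107],0],
    [0.0,[0,0,0],0]
  ]
}}

```text
t: 10.45
tool_pos: [0.5758, 0.0538, 0.2857]
ee_rot: [[-0.179, 0.984, -0.001], [0.984, 0.179, -0.0], [-0.0, -0.001, -1.0]]
ft_force: [-6.4, -1.6, 7.0]
finger_gap: 0.0123
grip_force: 40.9
```

```bash
python3 - <<'E'
from h import *
s,p,e=st();print(p*1000-hpos(1.02)*1000)
E
```

```text
t 10.45 tcp_case [-24.7   0.7 285.7] F [-6.6 -0.5  7. ] gap 12.3 grip 40.9 q [ 0.07  0.29  1.42 -0.    1.44 -0.11] 
 rot [[-0.0, 1.0, -0.001], [1.0, 0.0, -0.0], [-0.0, -0.001, -1.0]]
[ -3.11891034   0.66157858 -33.63862138]
```

{"op": "jog_arm", "data": {
  "steps": [
    [0.0,[0,0.0165,-0.01],0],
    [0.0,[0,0.0175,-0.0085],0],
    [0.0,[0,0.01,-0.004],0],
    [0.0,[0,0,0],0]
  ]
}}

```text
t: 10.95
tool_pos: [0.6198, 0.0618, 0.3078]
ee_rot: [[-0.179, 0.984, 0.001], [0.984, 0.179, 0.0], [-0.0, 0.001, -1.0]]
ft_force: [-4.0, -0.3, 5.3]
finger_gap: 0.0124
grip_force: 40.3
```

```bash
python3 - <<'E'
from h import *
s,p,e=st()
for t in (1.178,1.2,1.221,1.256): print(t,p*1000-hpos(t)*1000)
E
```

```text
t 10.95 tcp_case [ 20.1   0.7 307.8] F [-4.   0.4  5.3] gap 12.4 grip 40.3 q [ 0.08  0.36  1.26  0.    1.52 -0.1 ] 
 rot [[-0.0, 1.0, 0.001], [1.0, 0.0, -0.0], [-0.0, 0.001, -1.0]]
1.178 [  7.16493996   0.66873584 -28.02891935]
1.2 [  2.17520377   0.66873584 -29.89004504]
1.221 [ -2.62482647   0.66873584 -31.56377142]
1.256 [-10.6995743    0.66873584 -34.12816603]
```

{"op": "jog_arm", "data": {
  "steps": [
    [0.0,[0,0.004,-0.0015],0],
    [0.0,[0,0.003,-0.001],0],
    [0.0,[0,0,0],0]
  ]
}}

```text
t: 11.32
tool_pos: [0.6268, 0.0631, 0.3099]
ee_rot: [[-0.179, 0.984, 0.002], [0.984, 0.179, 0.0], [-0.0, 0.002, -1.0]]
ft_force: [-1.2, -1.0, 3.8]
finger_gap: 0.012
grip_force: 41.0
```

{"op": "jog_arm", "data": {
  "steps": [
    [0.0,[0,0.002,-0.0006],0],
    [0.0,[0,0,0],0]
  ]
}}

```text
t: 11.58
tool_pos: [0.6285, 0.0634, 0.3105]
ee_rot: [[-0.179, 0.984, 0.001], [0.984, 0.179, 0.0], [-0.0, 0.001, -1.0]]
ft_force: [-2.6, -0.3, 4.8]
finger_gap: 0.0122
grip_force: 41.0
```

{"op": "jog_arm", "data": {
  "steps": [
    [0.0,[0,0.002,-0.0006],0],
    [0.0,[0,0,0],0]
  ]
}}

```text
t: 11.82
tool_pos: [0.6292, 0.0636, 0.3107]
ee_rot: [[-0.179, 0.984, -0.003], [0.984, 0.179, -0.0], [0.0, -0.003, -1.0]]
ft_force: [-6.3, -2.6, 5.0]
finger_gap: 0.0125
grip_force: 41.1
```

{"op": "jog_arm", "data": {
  "steps": [
    [0.0,[0,0.002,-0.0006],0],
    [0.0,[0,0,0],0]
  ]
}}

```text
t: 12.08
tool_pos: [0.63, 0.0637, 0.3109]
ee_rot: [[-0.179, 0.984, -0.006], [0.984, 0.179, -0.001], [0.0, -0.006, -1.0]]
ft_force: [-8.2, -1.3, 4.1]
finger_gap: 0.0122
grip_force: 41.0
```

{"op": "jog_arm", "data": {
  "steps": [
    [0.0,[0,-0.004,0.0012],0],
    [0.0,[0,-0.002,0.0006],0],
    [0.0,[0,-0.002,0.0006],0],
    [0.0,[0,-0.002,0.0008],0],
    [0.0,[0,-0.002,0.0008],0],
    [0.0,[0,0,0],0],
    [0.0,[0,0,0],0]
  ]
}}

```text
t: 12.95
tool_pos: [0.6212, 0.0621, 0.308]
ee_rot: [[-0.179, 0.984, 0.003], [0.984, 0.179, 0.0], [-0.0, 0.003, -1.0]]
ft_force: [-2.2, -0.8, 5.7]
finger_gap: 0.0125
grip_force: 41.1
```

{"op": "jog_arm", "data": {
  "steps": [
    [0.0,[0,-0.002,0.0008],0],
    [0.0,[0,0,0],0]
  ]
}}

```text
t: 13.2
tool_pos: [0.6206, 0.062, 0.3078]
ee_rot: [[-0.179, 0.984, 0.007], [0.984, 0.179, 0.001], [-0.0, 0.007, -1.0]]
ft_force: [1.3, -0.2, 6.0]
finger_gap: 0.0121
grip_force: 41.2
```

```bash
python3 - <<'E'
from h import *
st()
a=grab_frame("top");b=grab_frame("scene")
cv2.imwrite("pics/g4.png",np.hstack([cv2.resize(b["img"][100:250,210:410],(400,300),interpolation=cv2.INTER_CUBIC),cv2.resize(a["img"][180:315,230:410],(400,300),interpolation=cv2.INTER_CUBIC)])[:,:,::-1])
E
```

```text
t 13.2 tcp_case [ 20.9   0.6 307.8] F [ 1.2 -0.5  6. ] gap 12.1 grip 41.2 q [ 0.08  0.36  1.27  0.    1.51 -0.1 ] 
 rot [[-0.0, 1.0, 0.007], [1.0, 0.0, -0.0], [-0.0, 0.007, -1.0]]
```

View pics/g4.png

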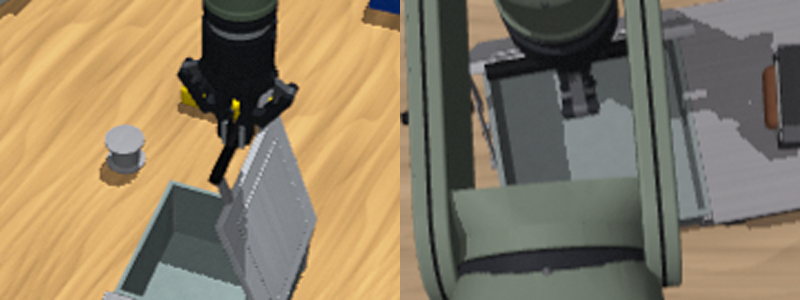

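Left: the lid stands near 70° with the handle gripped. Right: the knee bar is at about (405,118) of the crop. I check the lock numerically.

```bash
python3 - <<'E'
from h import *
a=grab_frame("top")
def proj(f,p):
    c=f["rotation"].T@(O+R@np.array(p)-f["xyz"]);u=f["camera_matrix"]@(c/c[2]);return u[:2].round(1)
for s in(1.39,1.535,1.679):
    k=kpos(s);print(s,proj(a,[k[0],.185,k[2]]),proj(a,[k[0],.113,k[2]]))
m=(a["img"].max(2)<50).astype(np.uint8)*255
c=blob(m,(210,210,247,260));print(cv2.boundingRect(c),cv2.minAreaRect(c))
E
```

```text
1.39 [230.5 243. ] [263.2 237.2]
1.535 [230.1 237.7] [262.6 231.8]
1.679 [230.  232.9] [262.2 227.1]
(240, 210, 3, 50) ((241.2079620361328, 234.4913330078125), (49.04077911376953, 1.3738079071044922), 87.61405944824219)
```

{"op": "jog_arm", "data": {
  "steps": [
    [0.02,[0,0,0],0],
    [0.03,[0,0,0],0],
    [0.034,[0,0,0],0],
    [0.034,[0,0,-0.005],0],
    [0.034,[0,0,0],0]
  ]
}}

```text
t: 13.98
tool_pos: [0.6186, 0.0617, 0.3122]
ee_rot: [[-0.179, 0.984, 0.001], [0.984, 0.179, 0.0], [-0.0, 0.001, -1.0]]
ft_force: [-0.1, -1.1, -0.6]
finger_gap: 0.0339
grip_force: 0.0
```

```bash
python3 - <<'E'
from h import *
st();a=grab_frame("top")
m=(a["img"].max(2)<50).astype(np.uint8)*255
c=blob(m,(220,215,239,258));print(cv2.boundingRect(c),cv2.minAreaRect(c))
E
```

```text
t 13.97 tcp_case [ 18.8   0.7 312.2] F [-0.3 -1.1 -0.6] gap 33.9 grip 0.0 q [ 0.08  0.35  1.26  0.    1.53 -0.1 ] 
 rot [[-0.0, 1.0, 0.001], [1.0, 0.0, -0.0], [-0.0, 0.001, -1.0]]
(231, 231, 2, 5) ((231.5, 233.0), (4.0, 1.0), 90.0)
```

Locked: the bar end is at (231,233) as predicted, and the lid stands free. I withdraw and go behind the transformer (centre about (-9,-206) mm in case).

{"op": "jog_arm", "data": {
  "steps": [
    [0.034,[0,0,-0.025],0],
    [0.034,[0,0,-0.03],0],
    [0.026,[-0.046,-0.006,0],0],
    [0.026,[-0.046,-0.006,0],0],
    [0.026,[-0.046,-0.006,0],0],
    [0.026,[-0.046,-0.006,0],0],
    [0.026,[-0.046,-0.006,0],0],
    [0.026,[-0.046,-0.005,0],0]
  ]
}}

```text
t: 15.02
tool_pos: [0.6331, -0.2177, 0.3667]
ee_rot: [[-0.179, 0.984, 0.0], [0.984, 0.179, 0.0], [0.0, 0.0, -1.0]]
ft_force: [0.3, -0.2, 0.1]
finger_gap: 0.0264
grip_force: 0.0
```

{"op": "jog_arm", "data": {
  "steps": [
    [0.026,[0,0,0.045],0],
    [0.026,[0,0,0.045],0],
    [0.026,[0,0,0.045],0],
    [0.026,[0,0,0.045],0],
    [0.026,[0,0,0.03],0],
    [0.026,[0,0,0.01],0],
    [0.026,[0,0,0],0]
  ]
}}

```text
t: 15.9
tool_pos: [0.6334, -0.2163, 0.1467]
ee_rot: [[-0.179, 0.984, 0.0], [0.984, 0.179, 0.0], [0.0, 0.0, -1.0]]
ft_force: [-0.9, 0.2, -0.0]
finger_gap: 0.0258
grip_force: 0.0
```

```bash
python3 - <<'E'
from h import *
to([-.016,-.275,.105])
a=grab_frame("wrist");cv2.imwrite("pics/g5.png",a["img"][:,:,::-1])
E
```

```text
t 15.9 tcp_case [ -16.3 -275.4  146.7] F [-0.9  0.3 -0. ] gap 25.8 grip 0.0 q [-0.35  0.51  1.42  0.    1.21 -0.53] 
 rot [[-0.0, 1.0, 0.0], [1.0, 0.0, 0.0], [0.0, 0.0, -1.0]]
 shift [ 0.4  0.3 41.7]
```

View pics/g5.png

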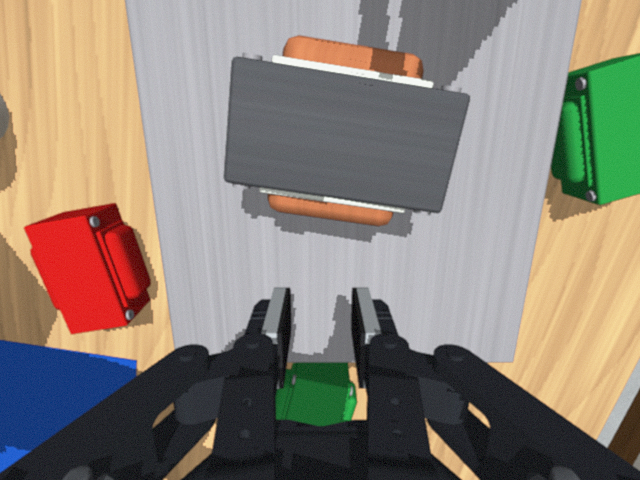

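The transformer lies ahead at (345,135), yawed about −8°. The open fingers at (280–360, 290) face its winding side. I descend and push.

{"op": "jog_arm", "data": {
  "steps": [
    [0.026,[0,0,0.02],0],
    [0.026,[0,0,0.015],0],
    [0.026,[0,0,0.007],0],
    [0.026,[0,0,0],0]
  ]
}}

```text
t: 16.45
tool_pos: [0.6332, -0.2162, 0.1045]
ee_rot: [[-0.179, 0.984, -0.0], [0.984, 0.179, 0.0], [0.0, -0.0, -1.0]]
ft_force: [0.0, 0.9, 0.5]
finger_gap: 0.0257
grip_force: 0.0
```

{"op": "jog_arm", "data": {
  "steps": [
    [0.026,[0.015,0,0],0],
    [0.026,[0.01,0,0],0],
    [0.026,[0.01,0,0],0],
    [0.026,[0.01,0,0],0],
    [0.026,[0.01,0,0],0],
    [0.026,[0.01,0,0],0]
  ]
}}

```text
t: 17.2
tool_pos: [0.6226, -0.1532, 0.1053]
ee_rot: [[-0.18, 0.984, 0.003], [0.984, 0.18, -0.004], [-0.004, 0.003, -1.0]]
ft_force: [1.4, -6.2, -0.3]
finger_gap: 0.0257
grip_force: 3.3
```

```bash
python3 - <<'E'
from h import *
st()
E
```

```text
t 17.2 tcp_case [ -15.6 -211.4  105.3] F [ 0.3 -6.4 -0.3] gap 25.7 grip 3.3 q [-0.26  0.5   1.55 -0.    1.09 -0.44] 
 rot [[-0.001, 1.0, 0.003], [1.0, 0.001, -0.004], [-0.004, 0.003, -1.0]]
```

{"op": "jog_arm", "data": {
  "steps": [
    [0.026,[0.01,0,0],0],
    [0.026,[0.01,0,0],0],
    [0.026,[0.01,0,0],0],
    [0.026,[0.01,0,0],0],
    [0.026,[0.01,0,0],0],
    [0.026,[0.01,0,0],0],
    [0.026,[0,0,0],0]
  ]
}}

```text
t: 18.08
tool_pos: [0.6117, -0.0936, 0.1059]
ee_rot: [[-0.18, 0.984, 0.003], [0.984, 0.18, -0.003], [-0.003, 0.003, -1.0]]
ft_force: [1.2, -4.6, 0.1]
finger_gap: 0.0259
grip_force: 2.4
```

```bash
python3 - <<'E'
from h import *
st()
a=grab_frame("wrist");b=grab_frame("top");cv2.imwrite("pics/g6.png",np.hstack([cv2.resize(a["img"],(400,300)),cv2.resize(b["img"][150:300,250:450],(400,300))])[:,:,::-1])
E
```

```text
t 18.07 tcp_case [ -15.7 -150.8  105.9] F [ 0.4 -4.8  0.1] gap 25.9 grip 2.4 q [-0.17  0.46  1.61 -0.    1.06 -0.35] 
 rot [[-0.002, 1.0, 0.003], [1.0, 0.002, -0.003], [-0.003, 0.003, -1.0]]
```

View pics/g6.png

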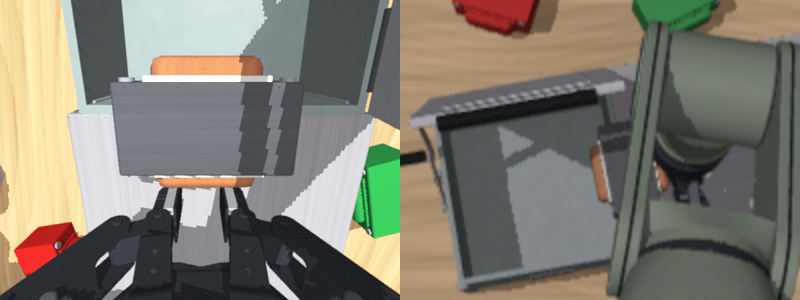

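The transformer is squared up at the rim, with its front half over the case (winding at (205,65) in the wrist view). A little further.

{"op": "jog_arm", "data": {
  "steps": [
    [0.026,[0.008,0,0],0],
    [0.026,[0.008,0,0],0],
    [0.026,[0.008,0,0],0],
    [0.026,[0,0,0],0],
    [0.026,[0,0,0],0]
  ]
}}

```text
t: 18.8
tool_pos: [0.606, -0.0688, 0.1044]
ee_rot: [[-0.179, 0.984, -0.001], [0.984, 0.179, 0.001], [0.001, -0.001, -1.0]]
ft_force: [-0.1, -0.1, 0.2]
finger_gap: 0.0263
grip_force: 0.0
```

```bash
python3 - <<'E'
from h import *
st()
a=grab_frame("wrist");b=grab_frame("scene");cv2.imwrite("pics/g7.png",np.hstack([cv2.resize(a["img"],(400,300)),cv2.resize(b["img"][140:290,200:400],(400,300))])[:,:,::-1])
E
```

```text
t 18.8 tcp_case [ -16.9 -125.4  104.4] F [-0.1 -0.1  0.2] gap 26.3 grip 0.0 q [-0.13  0.45  1.63  0.    1.06 -0.31] 
 rot [[-0.0, 1.0, -0.001], [1.0, 0.0, 0.001], [0.001, -0.001, -1.0]]
```

View pics/g7.png

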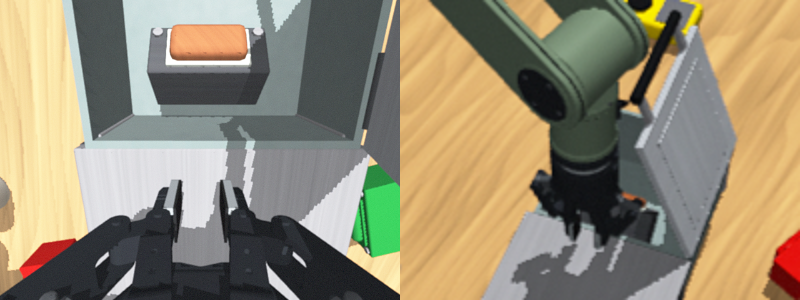

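The transformer is in the case, standing on its side, with the winding at (210,45) in the wrist view. The lid is still up. I retreat, rise and cross to the knee bar.

{"op": "jog_arm", "data": {
  "steps": [
    [0.034,[-0.03,0,-0.01],0],
    [0.034,[-0.02,0,-0.045],0],
    [0.034,[0,0,-0.055],0],
    [0.034,[0,0,-0.055],0],
    [0.034,[0,0,-0.055],0],
    [0.034,[0,0,-0.055],0],
    [0.034,[0,0,0],0]
  ]
}}

```text
t: 19.77
tool_pos: [0.6169, -0.1189, 0.3847]
ee_rot: [[-0.179, 0.984, 0.01], [0.984, 0.179, -0.002], [-0.003, 0.009, -1.0]]
ft_force: [-0.3, -0.1, -0.4]
finger_gap: 0.034
grip_force: 0.0
```

{"op": "jog_arm", "data": {
  "steps": [
    [0.034,[0.045,0.005,0],0],
    [0.034,[0.045,0.005,0],0],
    [0.034,[0.045,0.005,0],0],
    [0.034,[0.045,0.01,0],0],
    [0.034,[0.045,0.01,0],0],
    [0.034,[0.045,0.01,0],0],
    [0.034,[0.045,0.01,0],0],
    [0.034,[0.025,0.008,0],0]
  ]
}}

```text
t: 20.78
tool_pos: [0.6162, 0.229, 0.3778]
ee_rot: [[-0.181, 0.984, -0.003], [0.984, 0.181, -0.001], [-0.0, -0.003, -1.0]]
ft_force: [-0.1, 0.2, -0.1]
finger_gap: 0.0341
grip_force: 0.0
```

```bash
python3 - <<'E'
from h import *
to([.0463,.166,.0785])
a=grab_frame("top");m=(a["img"].max(2)<50).astype(np.uint8)*255
w=grab_frame("wrist");w0=w
def proj(f,p):
    c=f["rotation"].T@(O+R@np.array(p)-f["xyz"]);u=f["camera_matrix"]@(c/c[2]);return u[:2].round(1)
k=kpos(1.679);print("pred wrist",proj(w,[k[0],.185,k[2]-.02]),proj(w,[k[0],.12,k[2]-.02]))
V=(w["img"].max(2)<50).astype(np.uint8)*255
p=proj(w,[k[0],.185,k[2]-.02]).astype(int);x0,y0=max(p[0]-60,0),max(p[1]-40,0)
c=blob(V,(x0,y0,x0+120,y0+160));print(cv2.minAreaRect(c),cv2.boundingRect(c))
E
```

```text
t 20.77 tcp_case [ 46.4 165.8 377.8] F [-0.   0.2 -0.1] gap 34.1 grip 0.0 q [0.34 0.42 1.   0.   1.73 0.16] 
 rot [[-0.002, 1.0, -0.003], [1.0, 0.002, -0.0], [-0.0, -0.003, -1.0]]
 shift [  0.3   0.9 299.3]
pred wrist [321.7 170. ] [321.5 221.7]
((319.091796875, 202.49810791015625), (59.11014175415039, 10.977306365966797), 88.83085632324219) (314, 173, 12, 60)
```

Bar is under the fingers within about 2 mm. I descend.

{"op": "jog_arm", "data": {
  "steps": [
    [0.034,[0,-0.001,0.05],0],
    [0.034,[0,0,0.05],0],
    [0.034,[0,0,0.05],0],
    [0.034,[0,0,0.05],0],
    [0.034,[0,0,0.03],0],
    [0.034,[0,0,0.02],0],
    [0.034,[0,0,0.015],0],
    [0.034,[0,0,0],0]
  ]
}}

```text
t: 21.88
tool_pos: [0.6152, 0.2257, 0.1135]
ee_rot: [[-0.178, 0.984, -0.002], [0.984, 0.178, -0.001], [-0.001, -0.002, -1.0]]
ft_force: [0.1, -0.2, 0.8]
finger_gap: 0.0339
grip_force: 0.0
```

{"op": "jog_arm", "data": {
  "steps": [
    [0.034,[0,0,0.015],0],
    [0.034,[0,0,0.012],0],
    [0.034,[0,0,0.007],0],
    [0.034,[0,0,0],0]
  ]
}}

```text
t: 22.38
tool_pos: [0.6153, 0.2268, 0.0799]
ee_rot: [[-0.179, 0.984, -0.001], [0.984, 0.179, -0.0], [-0.0, -0.001, -1.0]]
ft_force: [-0.2, -0.5, -0.6]
finger_gap: 0.0338
grip_force: 0.0
```

{"op": "jog_arm", "data": {
  "steps": [
    [0.0,[0,0,0],0],
    [0.0,[0,0,0],0],
    [0.0,[0,0,0],0],
    [0.0,[0,0,0],0]
  ],
  "force": 60
}}

```text
t: 22.88
tool_pos: [0.6157, 0.2269, 0.0812]
ee_rot: [[-0.179, 0.984, 0.0], [0.984, 0.179, 0.0], [0.0, 0.001, -1.0]]
ft_force: [-2.3, 1.7, 3.6]
finger_gap: 0.0116
grip_force: 58.8
```

```bash
python3 - <<'E'
from h import *
s,p,e=st();k=kpos(1.679);d=(p-k)*1000;print("off",d)
S=np.array([1.679,1.62,1.56,1.535,1.48,1.4,1.3,1.2,1.1,1.,.9,.8,.7,.6,.5,.4,.3,.2,.1,0])
P=np.array([kpos(x) for x in S])*1000
# lid angle for each s
from scipy.optimize import brentq
def lid(k):
    g=lambda t: np.hypot(*(np.array([.1-.1*np.cos(t),.11+.1*np.sin(t)])-k[[0,2]]))-.092
    return g
L=[]
for i,x in enumerate(S):
    g=lid(P[i]/1000);ts=np.linspace(-.05,1.3,2000);v=[abs(g(t)) for t in ts];L.append(ts[int(np.argmin(v))])
print(np.c_[S,P[:,0],P[:,2],np.r_[[[0,0]],np.diff(P[:,[0,2]],axis=0)],L].round(2))
E
```

```text
t 22.88 tcp_case [ 45.6 163.8  81.2] F [-1.9  2.   3.6] gap 11.6 grip 58.8 q [0.34 0.54 1.54 0.   1.06 0.16] 
 rot [[-0.0, 1.0, 0.001], [1.0, 0.0, 0.0], [0.0, 0.001, -1.0]]
off [ -0.80643419   3.82513507 -33.24166217]
[[ 1.6800e+00  4.6370e+01  1.1446e+02  0.0000e+00  0.0000e+00  1.2300e+00]
 [ 1.6200e+00  4.1600e+01  1.1706e+02 -4.7700e+00  2.6000e+00  1.2500e+00]
 [ 1.5600e+00  3.6600e+01  1.1940e+02 -5.0000e+00  2.3500e+00  1.2600e+00]
 [ 1.5400e+00  3.4480e+01  1.2029e+02 -2.1200e+00  8.9000e-01  1.2600e+00]
 [ 1.4800e+00  2.9740e+01  1.2206e+02 -4.7400e+00  1.7700e+00  1.2600e+00]
 [ 1.4000e+00  2.2690e+01  1.2416e+02 -7.0500e+00  2.1000e+00  1.2400e+00]
 [ 1.3000e+00  1.3680e+01  1.2598e+02 -9.0100e+00  1.8200e+00  1.2000e+00]
 [ 1.2000e+00  4.5200e+00  1.2689e+02 -9.1500e+00  9.1000e-01  1.1500e+00]
 [ 1.1000e+00 -4.6700e+00  1.2688e+02 -9.2000e+00 -1.0000e-02  1.0800e+00]
 [ 1.0000e+00 -1.3820e+01  1.2596e+02 -9.1500e+00 -9.3000e-01  1.0100e+00]
 [ 9.0000e-01 -2.2830e+01  1.2412e+02 -9.0100e+00 -1.8300e+00  9.4000e-01]
 [ 8.0000e-01 -3.1620e+01  1.2140e+02 -8.7800e+00 -2.7200e+00  8.5000e-01]
 [ 7.0000e-01 -4.0080e+01  1.1781e+02 -8.4700e+00 -3.5900e+00  7.7000e-01]
 [ 6.0000e-01 -4.8150e+01  1.1339e+02 -8.0700e+00 -4.4200e+00  6.8000e-01]
 [ 5.0000e-01 -5.5740e+01  1.0820e+02 -7.5900e+00 -5.2000e+00  5.8000e-01]
 [ 4.0000e-01 -6.2760e+01  1.0227e+02 -7.0300e+00 -5.9300e+00  4.8000e-01]
 [ 3.0000e-01 -6.9170e+01  9.5660e+01 -6.4000e+00 -6.6000e+00  3.8000e-01]
 [ 2.0000e-01 -7.4880e+01  8.8460e+01 -5.7100e+00 -7.2100e+00  2.7000e-01]
 [ 1.0000e-01 -7.9840e+01  8.0710e+01 -4.9600e+00 -7.7400e+00  1.5000e-01]
 [ 0.0000e+00 -8.4000e+01  7.2510e+01 -4.1600e+00 -8.2000e+00 -0.0000e+00]]
```

Knee gripped. I fold it over centre along its arc.

{"op": "jog_arm", "data": {
  "steps": [
    [0.0,[0,-0.0048,-0.0026],0],
    [0.0,[0,-0.005,-0.0024],0],
    [0.0,[0,-0.0069,-0.0027],0],
    [0.0,[0,-0.007,-0.0021],0],
    [0.0,[0,0,0],0]
  ]
}}

```text
t: 23.5
tool_pos: [0.594, 0.223, 0.0919]
ee_rot: [[-0.179, 0.984, 0.005], [0.984, 0.179, 0.002], [0.001, 0.006, -1.0]]
ft_force: [6.2, 0.8, 1.7]
finger_gap: 0.0116
grip_force: 59.0
```

```bash
python3 - <<'E'
from h import *
s,p,e=st();print((p-kpos(1.4))*1000)
E
```

```text
t 23.5 tcp_case [ 23.4 163.9  91.9] F [ 6.3 -0.3  1.7] gap 11.6 grip 59.0 q [ 0.34  0.5   1.59 -0.    1.05  0.16] 
 rot [[-0.0, 1.0, 0.006], [1.0, 0.0, 0.001], [0.001, 0.006, -1.0]]
[  0.75441382   3.85377118 -32.25300821]
```

{"op": "jog_arm", "data": {
  "steps": [
    [0.0,[0,-0.009,-0.0018],0],
    [0.0,[0,-0.0092,-0.0009],0],
    [0.0,[0,-0.0092,0],0],
    [0.0,[0,-0.0092,0.0009],0],
    [0.0,[0,-0.009,0.0018],0],
    [0.0,[0,0,0],0]
  ]
}}

```text
t: 24.25
tool_pos: [0.5449, 0.2141, 0.092]
ee_rot: [[-0.179, 0.984, -0.004], [0.984, 0.179, -0.0], [0.0, -0.004, -1.0]]
ft_force: [-3.9, -1.0, 11.0]
finger_gap: 0.0116
grip_force: 61.7
```

```bash
python3 - <<'E'
from h import *
s,p,e=st();print((p-kpos(.9))*1000)
E
```

```text
t 24.25 tcp_case [-26.4 163.9  92. ] F [-4.  -0.3 11. ] gap 11.6 grip 61.7 q [0.35 0.43 1.7  0.   1.01 0.17] 
 rot [[-0.0, 1.0, -0.004], [1.0, 0.0, 0.0], [0.0, -0.004, -1.0]]
[ -3.58687959   3.90084545 -32.12979569]
```

{"op": "jog_arm", "data": {
  "steps": [
    [0.0,[0,-0.0085,0.0018],0],
    [0.0,[0,-0.0085,0.003],0],
    [0.0,[0,-0.008,0.0042],0],
    [0.0,[0,-0.0076,0.0052],0],
    [0.0,[0,-0.007,0.0059],0],
    [0.0,[0,0,0],0]
  ]
}}

```text
t: 25.0
tool_pos: [0.5072, 0.2072, 0.0688]
ee_rot: [[-0.179, 0.984, -0.003], [0.984, 0.179, -0.001], [-0.0, -0.003, -1.0]]
ft_force: [0.3, 1.8, -6.4]
finger_gap: 0.0118
grip_force: 61.5
```

```bash
python3 - <<'E'
from h import *
s,p,e=st();print((p-kpos(.4))*1000)
E
```

```text
t 25.0 tcp_case [-64.8 163.8  68.8] F [ 0.7  1.7 -6.4] gap 11.8 grip 61.5 q [0.37 0.41 1.82 0.   0.92 0.19] 
 rot [[-0.0, 1.0, -0.003], [1.0, 0.0, -0.0], [-0.0, -0.003, -1.0]]
[ -1.98787908   3.76848954 -33.42449902]
```

{"op": "jog_arm", "data": {
  "steps": [
    [0.0,[0,-0.0062,0.0066],0],
    [0.0,[0,-0.0056,0.0072],0],
    [0.0,[0,-0.005,0.0077],0],
    [0.0,[0,-0.0022,0.004],0],
    [0.0,[0,-0.001,0.002],0],
    [0.0,[0,0,0],0]
  ]
}}

```text
t: 25.75
tool_pos: [0.4877, 0.2035, 0.0422]
ee_rot: [[-0.179, 0.984, -0.003], [0.984, 0.179, -0.001], [-0.0, -0.003, -1.0]]
ft_force: [-1.6, 2.3, -10.0]
finger_gap: 0.0115
grip_force: 59.4
```

```bash
python3 - <<'E'
from h import *
s,p,e=st();print((p-kpos(0))*1000)
E
```

```text
t 25.75 tcp_case [-84.6 163.7  42.2] F [ -1.2   2.6 -10. ] gap 11.5 grip 59.4 q [0.37 0.41 1.9  0.   0.84 0.19] 
 rot [[0.0, 1.0, -0.003], [1.0, -0.0, -0.0], [-0.0, -0.003, -1.0]]
[ -0.61546426   3.66036195 -30.33988041]
```

{"op": "jog_arm", "data": {
  "steps": [
    [0.0,[0,-0.0005,0.0012],0],
    [0.0,[0,-0.0005,0.0012],0],
    [0.0,[0,0,0],0]
  ]
}}

```text
t: 26.12
tool_pos: [0.4878, 0.2036, 0.0418]
ee_rot: [[-0.179, 0.984, 0.0], [0.984, 0.179, 0.0], [0.0, 0.0, -1.0]]
ft_force: [-5.7, 0.2, 4.7]
finger_gap: 0.0114
grip_force: 60.9
```

{"op": "jog_arm", "data": {
  "steps": [
    [0.0,[0,-0.0005,0.001],0],
    [0.0,[0,0,0.001],0],
    [0.0,[0,0,0],0]
  ]
}}

```text
t: 26.5
tool_pos: [0.4879, 0.2036, 0.0417]
ee_rot: [[-0.179, 0.984, 0.002], [0.984, 0.179, 0.001], [0.0, 0.002, -1.0]]
ft_force: [-7.9, 0.4, 16.7]
finger_gap: 0.0113
grip_force: 62.2
```

{"op": "jog_arm", "data": {
  "steps": [
    [0.0,[0,0,0.001],0],
    [0.0,[0,0,0.001],0],
    [0.0,[0,0,0],0]
  ]
}}

```text
t: 26.88
tool_pos: [0.4879, 0.2037, 0.0415]
ee_rot: [[-0.179, 0.984, 0.003], [0.984, 0.179, 0.001], [0.001, 0.003, -1.0]]
ft_force: [-11.2, -2.7, 29.4]
finger_gap: 0.0112
grip_force: 63.6
```

Hard stop reached, so the lid is shut. I relax the push, open and withdraw straight up.

{"op": "jog_arm", "data": {
  "steps": [
    [0.0,[0,0,-0.004],0],
    [0.034,[0,0,0],0],
    [0.034,[0,0,0],0],
    [0.034,[0,0,0],0],
    [0.034,[0,0,-0.03],0],
    [0.034,[0,0,-0.05],0],
    [0.034,[0,0,-0.06],0],
    [0.034,[0,0,-0.06],0]
  ]
}}

```text
t: 27.88
tool_pos: [0.4875, 0.2033, 0.2422]
ee_rot: [[-0.179, 0.984, 0.0], [0.984, 0.179, -0.0], [-0.0, 0.0, -1.0]]
ft_force: [0.9, 0.3, -0.2]
finger_gap: 0.034
grip_force: 0.0
```

{"op": "jog_arm", "data": {
  "steps": [
    [0.034,[0.05,-0.03,0],0],
    [0.034,[0.05,-0.03,0],0],
    [0.034,[0.05,-0.03,0],0],
    [0.034,[0.05,-0.03,0],0],
    [0.034,[0,0,0],0],
    [0.034,[0,0,0],0]
  ]
}}

```text
t: 28.62
tool_pos: [0.3338, 0.3786, 0.2403]
ee_rot: [[-0.18, 0.984, 0.001], [0.984, 0.18, -0.001], [-0.001, 0.0, -1.0]]
ft_force: [0.0, 0.4, 0.7]
finger_gap: 0.034
grip_force: 0.0
```

```bash
python3 - <<'E'
from h import *;import pickle
st();f=grab_frame("top");im=f["img"];f0=pickle.load(open("f0.pkl","rb"))["top"]
for g in(f0,f):
    h=cv2.cvtColor(g["img"],cv2.COLOR_RGB2HSV);V=h[:,:,2];S=h[:,:,1]
    b=(V<50).astype(np.uint8)*255
    print("handle",rect(g,blob(b,(285,290,366,318)),.116)[0],"knee",rect(g,blob(b,(236,282,278,300)),.0725)[0])
    y=((h[:,:,0]>22)&(h[:,:,0]<35)&(S>150)).astype(np.uint8)*255
    print("meter",cv2.minAreaRect(blob(y,(130,270,200,360))))
d=np.abs(im.astype(int)-f0["img"]).max(2)
print("diff spool/jar",d[335:370,228:268].mean(),d[340:372,410:445].mean(), d[200:290,275:360].mean())
E
```

```text
t 28.62 tcp_case [-204.7  363.5  240.3] F [0.1 0.3 0.7] gap 34.0 grip 0.0 q [ 0.83  0.19  1.66 -0.    1.29  0.65] 
 rot [[-0.001, 1.0, 0.0], [1.0, 0.001, -0.001], [-0.001, 0.0, -1.0]]
handle ((460.10089111328125, 32.044273376464844), (12.492136001586914, 138.0751495361328), 10.326582908630371) knee ((490.63665771484375, 188.55068969726562), (11.433935165405273, 70.97512817382812), 9.505767822265625)
meter ((167.90142822265625, 317.76788330078125), (64.67337799072266, 34.84866714477539), 85.42607879638672)
handle ((460.10089111328125, 32.044273376464844), (12.492136001586914, 138.0751495361328), 10.326582908630371) knee ((490.63665771484375, 188.55068969726562), (11.433935165405273, 70.97512817382812), 9.505767822265625)
meter ((167.8616943359375, 317.77105712890625), (64.67337799072266, 34.768917083740234), 85.42607879638672)
diff spool/jar 19.86285714285714 2.7589285714285716 2.898169934640523
```

```bash
python3 -c "
from plant import *
print(job_done())"
```

```text
the job is handed in; nothing more can be done
None
```

The job is handed in: the lid locked open, the transformer was slid into the case, and the stay was folded and the lid closed under control. The final top view shows the handle, knee, multimeter and jar where they started; the spool's spot looked different there (probably arm shadow) and I did not check it.

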